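# Close and lock the filter box on the blending bench

## Task

Set the tall bottle that stands in front of the little bottle shelf aside, upright on the bench and at least a hand's width away, then draw the flat metal filter cover out from under the shelf until its handle is well clear of the shelf and let go of it lying on the bench. Then lay it, without dropping it, flush into the long opening of the steel filter box and let go, push the red T-handled stud of the box in against its spring, turn it clockwise by a quarter turn so that its red dog lies over the end of the cover, and let it spring back into its lock. Leave the other bottles, jar, glass, cup and stopper standing where they are.

Things in the scene. Friction and masses are not known exactly. Their poses are not given: they have to be found in the camera images.
- cover: Loose aluminium plate 190 x 60 x 12 mm (x, y, z), about 0.35 kg, red marks on its two alike ends. Origin: centre of its underside. On its middle a black bridge handle: bar 40 mm long along x, 14 mm thick along y, its middle 38 mm and top 45 mm above the underside. Starts flat on the bench, its -x end sticking out 62 to 72 mm from under the shelf's board, the handle under the board.
- shelf: Fixed low dark wooden bottle shelf. Origin: on the bench, midway across, 30 mm in front (-x) of the board's front edge. The board spans x +30 to +210 mm, y -90 to +90 mm, underside 55 mm and top 67 mm above the bench, on 10 mm side panels and a back panel. Open towards -x.
- filter_box: Fixed steel box 270 x 94 x 55 mm (x, y, z). Origin: centre of its underside. Its top opening, 196 x 66 mm (3 mm play round the cover), is centred 23 mm along +x of the origin, with a black ledge 12 mm below the top face on which the cover rests flush. The end x -135 to -75 mm is a block carrying the stud. Brass pipe stubs, 22 mm across, stick 33 mm out of both sides at x +100 mm, 24 mm high.
- seat (a point): Centre of the box's opening at ledge height, 43 mm above the bench: the cover's origin comes here, its length along the box's length, either way round. Axes as the filter box.
- stud_grip (a point): Centre of the stud's red T-bar, on the stud's axis (99 mm along -x from the box's origin), 97 mm above the bench with the stud out. The bar is 64 mm long along this point's y, 14 mm thick, 24 mm tall. Below it a 13 mm shaft and the red dog, a flat arm 16 mm wide, 8 mm thick, reaching 42 mm from the axis along +y, its underside 9.5 mm above the box's top with the stud out.
- stud (a joint): Turn of the stud, rad, growing clockwise seen from above. 0: dog along the box's +y; 1.57: dog along the box's +x, over the cover's end. Stud out: turns only from 0 to about 0.45. Pushed in 6.5 mm or more it turns on; past about 1.5, let go, it springs out to about 3.5 mm into its lock and cannot turn back. End stop 1.64. Turning takes 0.02 N m or a little more.
- stud_push (a joint): Depth of the stud, m, growing as it is pushed down. 0 out, at most 0.009. The spring pushes up with about 5 N at 0 and 10 N at 0.009. Locked it stays at about 0.0035.
- bottle_a: Bystander: amber bottle, 56 mm across, 150 mm tall, standing on the shelf's board. Origin under its base.
- bottle_b: Bystander: another such bottle on the shelf's board. Origin under its base.
- bottle_c: The tall amber bottle to set aside: 70 mm across, 190 mm tall, about 0.4 kg, standing on the bench close in front of the cover's free end. Its neck is 28 mm across from 150 to 174 mm high, its black cap 32 mm across from 174 mm to the top. Origin: centre of its underside.
- bottle_d: Bystander: amber bottle, 66 mm across, 170 mm tall, on the bench. Origin under its base.
- glass: Bystander: stemmed tasting glass, 62 mm across, 130 mm tall, on the bench. Origin under its foot.
- jar: Bystander: amber jar with white lid, 100 mm across, 170 mm tall, on the bench. Origin under its base.
- cup: Bystander: metal cup filled with pipettes, 90 mm across, 122 mm tall, on the bench. Origin under its base.
- stopper: Bystander: bottle stopper standing on its black cap, 38 mm across, 38 mm tall. Origin under its cap.
Mind the look-alikes: they are no part of the job. Leave any yellow look-alike of the cover alone.

How it is judged:
By the outcome, as a careful person would: the job done as asked, in the order asked, and still so for the second after the job is handed in, with the robot touching nothing.
It also fails if it takes over 70 s, if anything falls off the work surface, if the arm or the gripper's body presses on something with over 40 N, if the wrist force passes 120 N, or if a joint passes its speed limit or range.

## Robot

A 6-joint arm with a two-finger parallel gripper is mounted at the origin on the work surface. World frame = base frame: x ahead of the robot, y to its left, z up, the work surface at z = 0. Lengths are in m, angles in rad, forces in N, time in s.
With the tool pointing down it reaches from about 0.35 to 0.775 m from the base axis. Payload 5.5 kg.
Tool frame: the origin (TCP) lies between the finger pads; the fingertips stand 22 mm ahead of it and the grasp point (between the pads) lies 3 mm ahead of it (env.finger_overhang is the distance from the TCP to the fingertips, in m); y points along the fingers, x is the direction in which the jaws open and shut, and the axes are right-handed (so a half turn about y gives the same grasp; the last joint's range is limited). The gripper opens to 85 mm and grips with 20 to 120 N. Pads are 22 mm wide; open, the fingers measure 114 mm over their backs; the gripper's body (76 mm by 85 mm) begins 54 mm behind the grasp point. The pads swing forward as they close: fully open they stand 13 mm farther back than shut.
Start: joints at [-0.14, 0.313, 0.046, 1.304, 0, 1.431], TCP at [0.575, -0, 0.253] pointing down, gripper open.
Joint ranges: [-2.76, 2.76], [-0.86, 1.69], [-1.03, 1.26], [-2.2, 2.34], [-1.47, 1.5], [-3.14, 3.14]. Speed limits (rad/s): [2.57, 2.57, 3.14, 3.14, 3.14, 3.14].

## Interface

Orientations are given as a unit quaternion [w, x, y, z].
In Python, from workcell import monitor, cams, job, env gives the robot as it stands.
- The arm moves only by the tool drive_tool, never from a script. Its argument "plan" is text: rows parted by semicolons, each of 7 numbers parted by spaces: the opening, from -1 (shut) to 1 (fully open), then the shift along the tool's x, y, z in mm, then the turn, a rotation vector about the tool's x, y, z in degrees. In form: gripper x y z rx ry rz; .... A call has 1 to 8 rows; each row shifts and turns the pose as measured when the row begins, along the tool's axes as they then stand; what a row does not reach is not made up. A row lasts 1/8 s, in which the tool goes at most 62.5 mm and 10.7 degrees, less where a joint would pass 70% of its speed; a pose out of reach is approached as far as the arm can. A call is refused whole if a number of a shift passes 62.5 or a number of a turn 10.7, either way. A call with a gripper value outside its range is refused whole. The fingers move at their own pace and stop on an object; "grip_force" is the grip in N (left out, the last holds). Time passes only in rows, so rows that do not move let the fingers close. It gives the time, the measured TCP pose, the force and the opening at its end, in the units of the state.
- monitor.get_state(): the state, without advancing time (a new reading comes with each control period).
- cams.read_camera(name): name is "scene" or "side" or "wrist"; returns (picture, depth): 400x640x3 uint8, red, green, blue; 400x640 float32, m along the optical axis (not along the pixel's ray), 0 where there is no reading.
- cams.calibration(name): a dict with "fx", "fy", "cx", "cy" (pixels), "R" (3x3) and "t" (3): a world point X has camera coordinates R X + t. Camera axes: x right, y down, z forward; pixel columns grow to the right and rows downward; lengths in m; the calibration is good to about 2 mm. A picture is of the moment at which its call begins: read the wrist's pose just before it. calibration takes no time and is no camera call; for the wrist camera it gives the pose at the moment of the call.
- job.hand_in(): hands the job in, once; it reports no verdict.
The state is a dict: "clock": time; "joint_pos": joint angles; "qvel": joint speeds; "tau": joint torques, N m; "tcp_pos": TCP position; "orientation": TCP orientation; "wrist_force": force on the tool from outside, world axes, zero at the start; "ft_torque": the same for the moment, N m; "finger_gap": finger opening in m.
Only numpy, scipy, OpenCV 4.12 (cv2) and the standard library are available. Lean on these libraries where they do the work, as an engineer would, in place of code of your own. Each camera call takes 0.05 s, during which the arm holds its last target.

## Working session

There is one attempt and no reset: what is moved stays moved. The work goes in short steps, Python scripts to look and compute and a tool call to move; the robot and the scene stay as the last step left them, time stands still between calls to the robot, and variables do not carry over. Pictures are saved under pics/ and viewed, and the job is handed in when it is done.

Besides the shell and the picture viewer there is one more tool, called after ">>>" in YAML: its name, and indented under it one key for each argument. drive_tool: Moves the arm, as the interface text tells. Its arguments: {"type":"object","properties":{"plan":{"type":"string"},"grip_force":{"type":"number"}},"required":["plan"]}

```bash
ls; mkdir -p pics; cat > h.py <<'E'
import numpy as np, cv2
from workcell import monitor, cams, job, env
def snap(name,fn):
    c=cams.calibration(name); im,d=cams.read_camera(name)
    cv2.imwrite('pics/'+fn+'.png',im[:,:,::-1]); np.savez('pics/'+fn+'.npz',im=im,d=d,**{k:np.array(c[k]) for k in c})
    return im,d,c
def load(fn):
    z=np.load('pics/'+fn+'.npz'); return z['im'],z['d'],{k:z[k] for k in ['fx','fy','cx','cy','R','t']}
def ray(c,u,v,z):
    R=np.array(c['R']);t=np.array(c['t']); o=-R.T@t
    d=R.T@np.array([(u-c['cx'])/c['fx'],(v-c['cy'])/c['fy'],1.]); return o+d*(z-o[2])/d[2]
def pts(d,c):
    v,u=np.mgrid[0:d.shape[0],0:d.shape[1]]
    P=np.stack([(u-c['cx'])/c['fx']*d,(v-c['cy'])/c['fy']*d,d],-1)
    return (P-np.array(c['t']))@np.array(c['R'])
def proj(c,X):
    p=np.array(c['R'])@np.array(X)+np.array(c['t']); return p[0]/p[2]*c['fx']+c['cx'],p[1]/p[2]*c['fy']+c['cy']
E
python3 - <<'E'
from h import *
for n in ['scene','side','wrist']:
    im,d,c=snap(n,n+'0'); print(n,c['fx'],-np.array(c['R']).T@c['t'], (d>0).mean())
s=monitor.get_state(); print(s)
E
```

```text
pics
scene 428.974008653094 [ 1.11857377 -0.48033321  1.04893771] 0.99587109375
side 425.6818362077997 [ 0.00266126 -0.83640535  0.86819603] 0.9960703125
wrist 338.37418479012354 [0.57471097 0.06928344 0.37374202] 0.9960078125
{'clock': 0.15, 'joint_pos': array([-1.39595765e-01,  3.13845125e-01,  4.52706240e-02,  1.30360954e+00,
        3.71965138e-05,  1.43119629e+00]), 'qvel': array([ 6.36921278e-04, -2.37873897e-03,  1.66844327e-03,  9.86400474e-04,
       -6.34216528e-05, -7.60556219e-05]), 'tau': array([ 1.76330479e-03, -4.81067133e+01,  2.98815805e+01,  1.39078675e-02,
       -1.10673584e-04, -5.56924022e-05]), 'tcp_pos': array([5.74660054e-01, 5.10223191e-05, 2.52616444e-01]), 'orientation': array([ 7.07187903e-01, -7.07025319e-01,  4.82526835e-04,  4.85529277e-04]), 'wrist_force': array([ 0.21509581, -0.34040567,  0.28643781]), 'ft_torque': array([ 0.00725886, -0.00098043, -0.01795977]), 'finger_gap': 0.0853260951464858}
```

View pics/scene0.png

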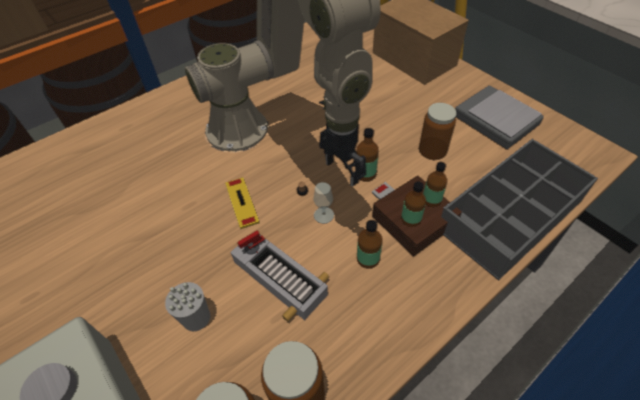

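View pics/side0.png

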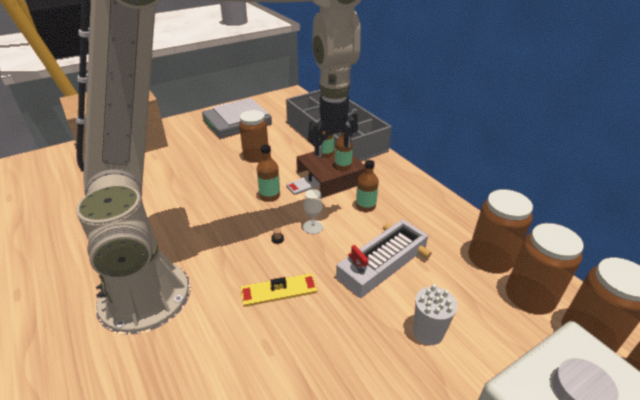

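View pics/wrist0.png

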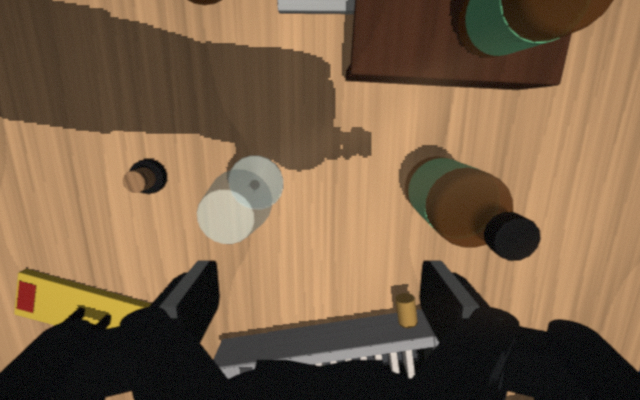

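```bash
python3 - <<'E'
from h import *
H=np.zeros((800,800));C=np.zeros((800,800,3),np.uint8)
for n in ['scene0','side0','wrist0']:
    im,d,c=load(n); P=pts(d,c); ok=(d>0)&(P[...,2]<.26)
    if n=='wrist0': ok[250:]=0
    ij=np.round(np.stack([(0.9-P[...,0])*1000,(.4-P[...,1])*1000],-1)).astype(int)
    ok&=(ij>=0).all(-1)&(ij<800).all(-1)
    for (i,j),z,col in zip(ij[ok],P[...,2][ok],im[ok]):
        if z>H[i,j]-.002 or C[i,j].sum()==0: H[i,j]=z; C[i,j]=col
M=cv2.dilate(C,np.ones((3,3)))
M=np.where(C.sum(-1,keepdims=True)>0,C,M)[:600]
for k in range(0,800,100): cv2.line(M,(k,0),(k,600),(255,255,255),1);cv2.line(M,(0,k),(800,k),(255,255,255),1)
cv2.imwrite('pics/top0.png',M[:,:,::-1])
E
```

```text
(no output)
```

View pics/top0.png

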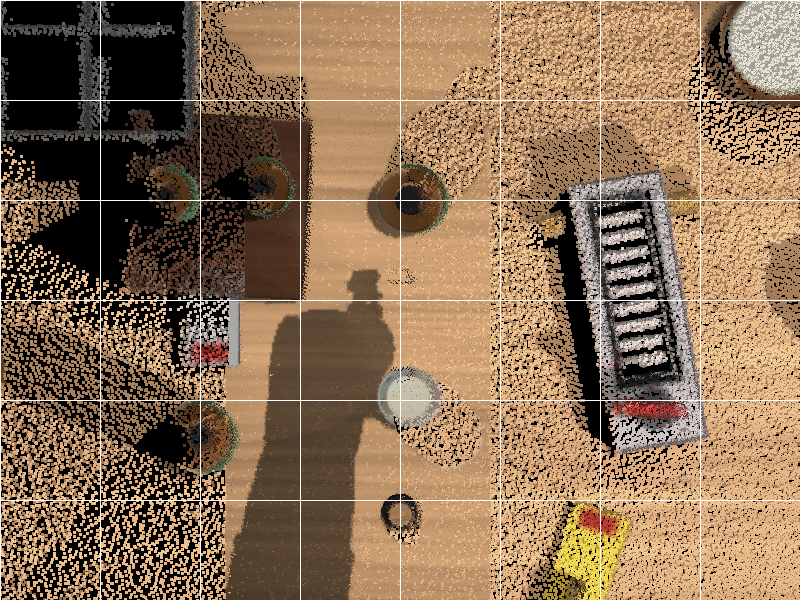

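```bash
python3 - <<'E'
from h import *
A=[];B=[]
for n in ['scene0','side0','wrist0']:
    im,d,c=load(n); P=pts(d,c); ok=(d>0)
    if n=='wrist0': ok[250:]=0
    A.append(P[ok]);B.append(im[ok].astype(int))
    # bench flatness check
    f=ok&(abs(P[...,2])<.006)&(P[...,0]>.3)&(P[...,0]<.6)&(abs(P[...,1])<.35); print(n,'bench z',np.median(P[...,2][f]))
    def fit(name,m):
        p=P[m&ok]
        if len(p)<15: print(n,name,len(p));return
        r=cv2.minAreaRect(p[:,:2].astype(np.float32)*1000)
        print(n,name,len(p),'z',p[:,2].min().round(4),np.median(p[:,2]).round(4),p[:,2].max().round(4),np.round(r[0],1),np.round(r[1],1),round(r[2],1))
    x,y,z=P[...,0],P[...,1],P[...,2]; I=im.astype(int)
    def reg(x0,x1,y0,y1,z0,z1): return (x>x0)&(x<x1)&(y>y0)&(y<y1)&(z>z0)&(z<z1)
    fit('cap c',reg(.42,.52,.14,.25,.187,.194))
    fit('body c',reg(.42,.53,.14,.25,.02,.12))
    fit('cover',reg(.5,.60,.12,.26,.009,.016))
    fit('board',reg(.55,.85,.05,.31,.064,.070))
    fit('boxtop',reg(.4,.8,-.35,-.12,.051,.058))
    fit('tbar',reg(.44,.56,-.33,-.18,.1,.113)&(I[...,0]>1.8*I[...,1]))
    fit('dog',reg(.4,.6,-.33,-.12,.06,.078)&(I[...,0]>1.8*I[...,1]))
    fit('jar',reg(.5,.8,.3,.6,.162,.175))
    fit('bd',reg(.6,.8,-.08,.08,.16,.175))
    fit('glass',reg(.4,.6,-.08,.08,.1,.135))
    fit('stop',reg(.3,.45,-.05,.05,.02,.042))
    fit('yel',reg(.2,.45,-.35,-.1,.008,.016)&(I[...,0]>2*I[...,2]))
E
```

```text
scene0 bench z -0.0005561353487898979
scene0 cap c 54 z 0.187 0.1892 0.1939 [466.1 199.5] [29.2 29. ] 34.7
scene0 body c 284 z 0.021 0.0816 0.12 [477.3 189.6] [70.2 40.5] 46.2
scene0 cover 167 z 0.0091 0.0115 0.0159 [555.1 189. ] [62.7 41.9] 87.3
scene0 board 1660 z 0.064 0.0665 0.07 [726.7 201.8] [222.1 241.2] 87.2
scene0 boxtop 1203 z 0.051 0.0542 0.0579 [ 589.8 -236. ] [270.2  95.4] 10.1
scene0 tbar 122 z 0.1001 0.1072 0.1128 [ 492.6 -254.1] [61.7 14.4] 88.0
scene0 dog 67 z 0.0624 0.0716 0.0762 [ 495.5 -236.9] [14.6 46.8] 2.1
scene0 jar 401 z 0.162 0.1689 0.1733 [538.2 450.3] [74.6 85.4] 2.1
scene0 bd 113 z 0.1601 0.1688 0.1736 [702.  -12.1] [30.1 27.3] 7.5
scene0 glass 281 z 0.1001 0.127 0.1347 [506.9 -11. ] [46.9 45.9] 7.3
scene0 stop 56 z 0.0203 0.0352 0.0413 [387.3  -0.9] [22.3 21.7] 24.2
scene0 yel 816 z 0.008 0.0114 0.016 [ 301.7 -171.9] [ 59.9 195.9] 71.9
side0 bench z -0.0009517358793424521
side0 cap c 37 z 0.187 0.1888 0.191 [464.2 198.5] [23.5 29.9] 83.1
side0 body c 567 z 0.02 0.0732 0.1198 [456.1 185.4] [46.4 71. ] 63.4
side0 cover 164 z 0.0091 0.011 0.0149 [566.7 187.
[... 421 characters left out ...]
1 27.9] 47.3
side0 glass 261 z 0.1001 0.1239 0.1317 [500.9 -14.5] [46.7 47.2] 0.7
side0 stop 68 z 0.02 0.0349 0.0416 [385.9  -2.6] [23.6 21.1] 60.1
side0 yel 1258 z 0.008 0.0113 0.016 [ 299.9 -173.2] [ 63.8 189.7] 71.8
wrist0 bench z 0.0006070540289476673
wrist0 cap c 0
wrist0 body c 5
wrist0 cover 834 z 0.009 0.0125 0.0152 [567.5 165.7] [10.1 64.9] 89.8
wrist0 board 11893 z 0.064 0.0677 0.07 [692.5 124.6] [ 60.2 180.7] 87.1
wrist0 boxtop 0
wrist0 tbar 0
wrist0 dog 0
wrist0 jar 0
wrist0 bd 1639 z 0.16 0.1704 0.1729 [701.1  -6.8] [30.7 23.4] 7.8
wrist0 glass 3560 z 0.1 0.1301 0.1327 [506.   -5.7] [47.7 48.1] 84.7
wrist0 stop 583 z 0.02 0.0381 0.0404 [387.4   0.4] [22.6 22.2] 37.0
wrist0 yel 0
```

>>> drive_tool:
  plan: "1 -27 0 50 0 0 0; 1 -27 0 50 0 0 0; 1 -27 0 50 0 0 0; 1 -27 0 48 0 0 0; 1 0 0 0 0 0 0"
  grip_force: 40

```text
clock: 0.78
tcp_pos: [0.4639, 0.2024, 0.2505]
orientation: [0.707, -0.707, 0.002, 0.0]
wrist_force: [0.2, -1.0, 0.4]
finger_gap: 0.0854
```

```bash
python3 - <<'E'
from h import *
s=monitor.get_state(); print(s['tcp_pos'],s['orientation'],s['joint_pos'])
im,d,c=snap('wrist','w1')
P=pts(d,c)
x,y,z=P[...,0],P[...,1],P[...,2]
m=(x>.42)&(x<.52)&(y>.14)&(y<.26)&(z>.185)&(z<.194)&(d>0)
p=P[m]; print(len(p), cv2.minAreaRect(p[:,:2].astype(np.float32)*1000) if len(p) else 0)
E
```

```text
[0.4639105  0.20241037 0.25052099] [ 7.07232024e-01 -7.06977056e-01  2.49769428e-03  2.62871050e-04] [ 2.51951582e-01  1.83571269e-01 -1.30850090e-01  1.26006376e+00
  1.32827617e-03  1.82590598e+00]
2306 ((463.4380798339844, 203.03897094726562), (31.050086975097656, 31.639291763305664), 16.20626449584961)
```

View pics/w1.png

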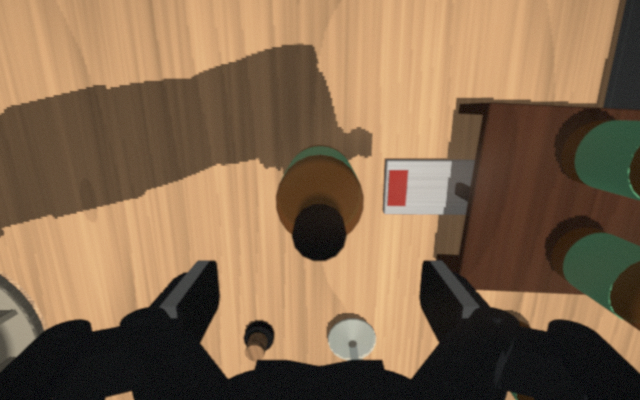

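>>> drive_tool:
  plan: "1 0 34 -1 0 0 0; 1 0 33 0 0 0 0; 1 0 0 0 0 0 0; 0 0 0 0 0 0 0; -1 0 0 0 0 0 0; -1 0 0 0 0 0 0; -1 0 0 0 0 0 0; -1 0 0 0 0 0 0"
  grip_force: 50

```text
clock: 1.82
tcp_pos: [0.4695, 0.1967, 0.1857]
orientation: [-0.707, 0.707, -0.003, 0.005]
wrist_force: [0.9, -0.3, -2.5]
finger_gap: 0.0304
```

>>> drive_tool:
  plan: "-1 0 -10 0 0 0 0; -1 0 -20 0 0 0 0; -1 0 -20 0 0 0 0; -1 0 0 0 0 0 0"

```text
clock: 2.33
tcp_pos: [0.4687, 0.1967, 0.2372]
orientation: [-0.707, 0.707, -0.003, 0.004]
wrist_force: [0.2, 1.0, -4.0]
finger_gap: 0.0305
```

```bash
python3 - <<'E'
from h import *
s=monitor.get_state(); print(s['tcp_pos'],s['orientation'],s['wrist_force'],s['finger_gap'])
snap('side','s1')
E
```

```text
[0.46870959 0.19674253 0.23716673] [-0.70676754  0.70742855 -0.00319574  0.00377835] [ 0.24106347  0.97423073 -4.00170945] 0.03045501498861448
```

View pics/s1.png

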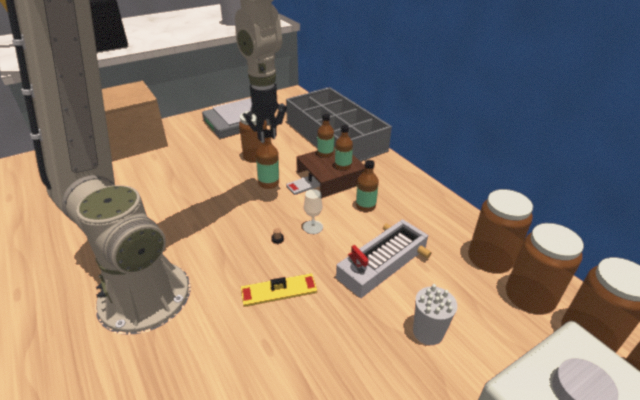

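>>> drive_tool:
  plan: "-1 -12 0 20 0 0 0; -1 -22 0 36 0 0 0; -1 -22 0 36 0 0 0; -1 -22 0 36 0 0 0; -1 -14 0 25 0 0 0; -1 -6 0 10 0 0 0; -1 0 0 0 0 0 0; -1 0 0 0 0 0 0"

```text
clock: 3.38
tcp_pos: [0.3677, 0.3622, 0.2282]
orientation: [-0.704, 0.71, -0.008, 0.001]
wrist_force: [0.0, 0.6, -3.4]
finger_gap: 0.0303
```

>>> drive_tool:
  plan: "-1 0 18 0 0 0 0; -1 0 14 0 0 0 0; -1 0 5 0 0 0 0; -1 0 0 0 0 0 0"

```text
clock: 3.88
tcp_pos: [0.3696, 0.3592, 0.1903]
orientation: [-0.704, 0.71, -0.009, 0.004]
wrist_force: [-0.1, -0.0, -3.7]
finger_gap: 0.0304
```

>>> drive_tool:
  plan: "-1 0 3 0 0 0 0; -1 0 2 0 0 0 0; -1 0 0 0 0 0 0"

```text
clock: 4.25
tcp_pos: [0.3704, 0.3595, 0.1861]
orientation: [-0.704, 0.71, -0.009, 0.004]
wrist_force: [0.5, -0.3, -3.9]
finger_gap: 0.0306
```

>>> drive_tool:
  plan: "-1 0 1.5 0 0 0 0; -1 0 0 0 0 0 0"

```text
clock: 4.5
tcp_pos: [0.3707, 0.3602, 0.186]
orientation: [-0.705, 0.709, -0.008, 0.005]
wrist_force: [-0.5, 0.0, -3.3]
finger_gap: 0.0309
```

>>> drive_tool:
  plan: "-1 0 1.5 0 0 0 0; -1 0 0.5 0 0 0 0"

```text
clock: 4.75
tcp_pos: [0.371, 0.3611, 0.1858]
orientation: [-0.706, 0.708, -0.007, 0.005]
wrist_force: [-2.0, -0.5, 1.6]
finger_gap: 0.0307
```

Contact reached (weight taken by the bench). Open and rise.

>>> drive_tool:
  plan: "-0.2 0 0 0 0 0 0; 0.5 0 0 0 0 0 0; 1 0 0 0 0 0 0; 1 0 0 0 0 0 0; 1 0 -25 0 0 0 0; 1 0 -35 0 0 0 0; 1 0 -20 0 0 0 0"

```text
clock: 5.62
tcp_pos: [0.371, 0.3606, 0.2657]
orientation: [-0.705, 0.709, -0.008, 0.005]
wrist_force: [0.1, -0.1, 1.0]
finger_gap: 0.0854
```

```bash
python3 - <<'E'
from h import *
s=monitor.get_state(); print(s['tcp_pos'],s['orientation'],s['wrist_force'],s['joint_pos'])
snap('scene','c2'); im,d,c=snap('side','s2')
E
```

```text
[0.37104334 0.36063958 0.26574056] [-0.70503766  0.70910912 -0.00810626  0.00452143] [ 0.09903298 -0.0504859   1.00143246] [ 6.16870824e-01  2.03996153e-01 -6.81519789e-02  1.30612988e+00
 -1.69718918e-03  2.20553212e+00]
```

View pics/s2.png

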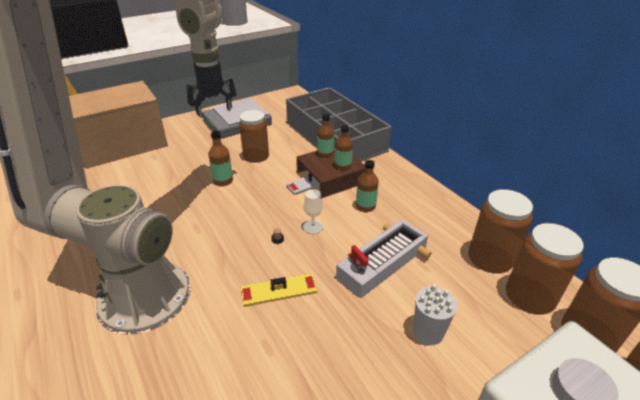

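View pics/c2.png

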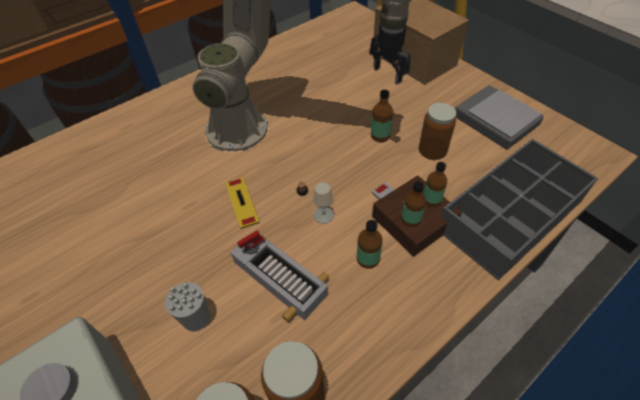

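```bash
python3 - <<'E'
from h import *
for n in ['w1','c2','s2']:
    im,d,c=load(n); P=pts(d,c); I=im.astype(int)
    # cast to top plane z=.012 instead of depth; mask by colour (grey bright or red) in region
    x,y,z=P[...,0],P[...,1],P[...,2]
    m=(d>0)&(x>.5)&(x<.605)&(y>.12)&(y<.26)&(z>.008)&(z<.017)
    grey=(I.max(-1)-I.min(-1)<35)&(I[...,1]>90); red=(I[...,0]>1.8*I[...,1])&(I[...,0]>90)
    for nm,mm in [('all',m),('col',m&(grey|red)),('red',m&red)]:
        v,u=np.nonzero(mm); q=np.array([ray(c,a,b,.012)[:2] for a,b in zip(u,v)])*1000
        r=cv2.minAreaRect(q.astype(np.float32)); print(n,nm,len(q),np.round(r[0],1),np.round(r[1],1),round(r[2],1), 'xmin',q[:,0].min().round(1),'y',q[:,1].min().round(1),q[:,1].max().round(1))
    b=(d>0)&(x>.59)&(x<.64)&(y>.05)&(y<.32)&(z>.064)&(z<.070)
    q=P[b]; e=[]
    for yy in np.arange(.1,.29,.01):
        k=q[abs(q[:,1]-yy)<.004]
        if len(k)>3: e.append((yy,k[:,0].min()))
    e=np.array(e); 
    if len(e)>3: pf=np.polyfit(e[:,0],e[:,1],1); print('board front',pf, np.polyval(pf,.19), q[:,1].min(),q[:,1].max())
E
```

```text
w1 all 3542 [569.6 191.6] [58.9 71.9] 89.8 xmin 533.6 y 162.1 221.1
w1 col 3389 [569.6 191.6] [58.9 71.9] 89.8 xmin 533.6 y 162.1 221.1
w1 red 581 [547.7 191. ] [36.7 18.6] 89.8 xmin 538.3 y 172.6 209.3
board front [0.01773714 0.60235567] 0.6057257281075465 0.0978004816202709 0.278487784755583
c2 all 180 [555.9 188.4] [62.  41.1] 89.2 xmin 535.7 y 157.5 219.6
c2 col 150 [555.4 187.8] [60.3 38.1] 89.0 xmin 536.0 y 158.0 217.9
c2 red 41 [547.4 189.5] [33.8 16. ] 89.0 xmin 539.2 y 172.6 206.5
board front [0.0597654  0.59623545] 0.6075908729172472 0.09654898164617177 0.27683227626362567
s2 all 213 [568.3 183.6] [63.6 71.5] 88.2 xmin 532.2 y 151.3 216.3
s2 col 177 [568.2 183.6] [63.1 71.5] 88.7 xmin 532.2 y 151.3 214.5
s2 red 30 [547.6 188. ] [14.3 31.9] 0.7 xmin 540.3 y 172.0 204.0
board front [0.05509879 0.59586518] 0.6063339469343929 0.09328370266881814 0.2761727727312062
```

```bash
cat >> h.py <<'E'
from scipy.spatial.transform import Rotation as Ro
def Rt(s): q=s['orientation']; return Ro.from_quat([q[1],q[2],q[3],q[0]])
def target(yaw): # jaws (tool x) at yaw deg from world x, tool y down
    a=np.radians(yaw); X=np.array([np.cos(a),np.sin(a),0]);Y=np.array([0,0,-1.]); return Ro.from_matrix(np.stack([X,Y,np.cross(X,Y)],1))
def need(p,yaw):
    s=monitor.get_state(); R=Rt(s); T=target(yaw)
    print('now',s['tcp_pos'].round(4),'F',s['wrist_force'].round(1),'gap',round(s['finger_gap'],4),'q6',s['joint_pos'][5].round(2))
    print('shift(tool mm)',(R.inv().apply(np.array(p)-s['tcp_pos'])*1000).round(1),'turn deg',np.degrees((R.inv()*T).as_rotvec()).round(2))
E
python3 -c "
from h import *
print(env.finger_overhang)
need([.553,.190,.15],0); print(Rt(monitor.get_state()).as_matrix().round(3))"
```

```text
0.022
now [0.3717 0.3612 0.2664] F [ 0.5  0.6 -0.5] gap 0.0856 q6 2.21
shift(tool mm) [ 184.6  116.6 -167.4] turn deg [ 0.24 -1.02 -0.16]
[[ 1.    -0.003  0.018]
 [-0.018 -0.004  1.   ]
 [-0.003 -1.    -0.004]]
```

>>> drive_tool:
  plan: "1 46 0 -42 0 0 0; 1 46 0 -42 0 0 0; 1 46 20 -42 0 0 0; 1 46 30 -42 0 0 0; 1 0 0 0 0 -10 0; 1 0 0 0 0 -10 0; 1 0 0 0 0 -10 0; 1 0 0 0 0 -10 0"

```text
clock: 6.72
tcp_pos: [0.5482, 0.1919, 0.2092]
orientation: [-0.663, 0.664, 0.239, -0.248]
wrist_force: [-0.2, -0.0, 0.1]
finger_gap: 0.0855
```

>>> drive_tool:
  plan: "0.75 0 0 0 0 -10 0; 0.75 0 0 0 0 -10 0; 0.75 0 0 0 0 -10 0; 0.75 0 0 0 0 -10 0; 0.75 0 0 0 0 -10 0; 0.75 0 0 0 0 0 0"

```text
clock: 7.48
tcp_pos: [0.5452, 0.1909, 0.2003]
orientation: [0.495, -0.488, -0.501, 0.515]
wrist_force: [-0.3, 0.2, -0.3]
finger_gap: 0.0746
```

```bash
python3 - <<'E'
from h import *
need([.553,.190,.06],90)
im,d,c=snap('wrist','w3'); P=pts(d,c); I=im.astype(int)
x,y,z=P[...,0],P[...,1],P[...,2]
m=(d>0)&(x>.5)&(x<.604)&(y>.12)&(y<.26)&(z>.007)&(z<.018)
v,u=np.nonzero(m);q=np.array([ray(c,a,b,.012)[:2] for a,b in zip(u,v)])*1000
print(len(q),cv2.minAreaRect(q.astype(np.float32)),q.min(0),q.max(0))
E
```

```text
now [0.5452 0.1909 0.2003] F [-0.3  0.2 -0.3] gap 0.0746 q6 0.17
shift(tool mm) [ -0.2 140.1 -10.8] turn deg [-1.23  1.91 -0.41]
4431 ((568.9011840820312, 191.88290405273438), (71.24137115478516, 60.097496032714844), 0.5984862446784973) [533.27560364 161.75277977] [604.77213844 221.67973043]
```

View pics/w3.png

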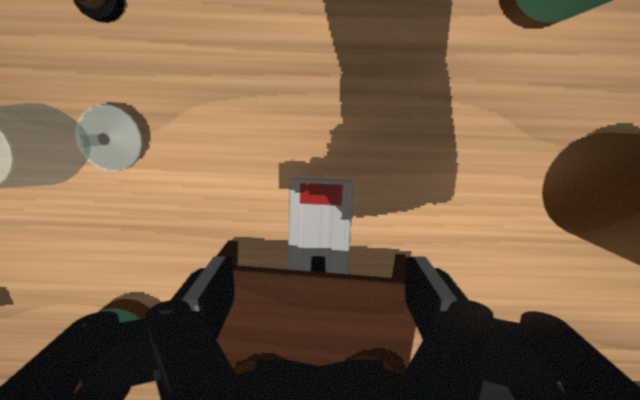

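>>> drive_tool:
  plan: "0.75 0 0 -7 -1.2 1.9 -0.4; 0.75 0 45 0 0 0 0; 0.75 0 45 0 0 0 0; 0.75 0 40 0 0 0 0; 0.75 0 0 0 0 0 0"

```text
clock: 8.15
tcp_pos: [0.5553, 0.1913, 0.0675]
orientation: [-0.503, 0.506, 0.498, -0.493]
wrist_force: [-0.6, 0.6, -0.4]
finger_gap: 0.0749
```

```bash
python3 - <<'E'
from h import *
need([.552,.1905,.026],90)
E
```

```text
now [0.5553 0.1913 0.0675] F [-0.6  0.6 -0.4] gap 0.0749 q6 0.21
shift(tool mm) [-0.9 41.5  3.6] turn deg [ 0.44 -1.04  0.11]
```

>>> drive_tool:
  plan: "0.75 0 20 3 0.4 -1 0; 0.75 0 15 0 0 0 0; 0.75 0 4 0 0 0 0; 0.75 0 3 0 0 0 0; 0.75 0 0 0 0 0 0"

```text
clock: 8.78
tcp_pos: [0.5562, 0.1922, 0.0275]
orientation: [-0.499, 0.502, 0.502, -0.497]
wrist_force: [0.4, 0.0, -1.0]
finger_gap: 0.0746
```

>>> drive_tool:
  plan: "0.75 0 3 4 0 0 0; 0.75 0 3 0 0 0 0; 0.75 0 2 0 0 0 0"

```text
clock: 9.15
tcp_pos: [0.5528, 0.1924, 0.0201]
orientation: [-0.499, 0.502, 0.503, -0.496]
wrist_force: [0.5, -0.5, -0.3]
finger_gap: 0.075
```

>>> drive_tool:
  plan: "0.75 0 1.5 0 0 0 0; -1 0 0 0 0 0 0; -1 0 0 0 0 0 0; -1 0 0 0 0 0 0; -1 0 0 0 0 0 0"
  grip_force: 40

```text
clock: 9.78
tcp_pos: [0.5528, 0.1922, 0.0187]
orientation: [-0.499, 0.502, 0.503, -0.496]
wrist_force: [-1.1, -0.2, 0.8]
finger_gap: 0.0592
```

>>> drive_tool:
  plan: "-1 0 -0.5 8 0 0 0; -1 0 -0.5 15 0 0 0; -1 0 -0.5 15 0 0 0; -1 0 -0.5 15 0 0 0"

```text
clock: 10.28
tcp_pos: [0.498, 0.1922, 0.019]
orientation: [-0.499, 0.502, 0.503, -0.496]
wrist_force: [1.5, -0.5, -3.1]
finger_gap: 0.0589
```

>>> drive_tool:
  plan: "-1 0 -0.3 18 0 0 0; -1 0 -0.3 18 0 0 0; -1 0 -0.3 18 0 0 0; -1 0 -0.3 18 0 0 0; -1 0 -0.3 10 0 0 0; -1 0 0 0 0 0 0"

```text
clock: 11.02
tcp_pos: [0.4092, 0.1922, 0.0187]
orientation: [-0.499, 0.502, 0.503, -0.497]
wrist_force: [-1.0, 0.3, -1.1]
finger_gap: 0.0589
```

>>> drive_tool:
  plan: "0 0 0 0 0 0 0; 0.8 0 0 0 0 0 0; 1 0 0 0 0 0 0; 1 0 -30 0 0 0 0; 1 0 -50 0 0 0 0; 1 0 -50 -15 0 0 0; 1 0 -40 -20 0 0 0; 1 0 0 0 0 0 0"

```text
clock: 12.02
tcp_pos: [0.447, 0.1915, 0.195]
orientation: [-0.499, 0.503, 0.503, -0.495]
wrist_force: [0.4, -0.5, -0.3]
finger_gap: 0.0852
```

```bash
cat > m.py <<'E'
from h import *
import sys
im,d,c=snap('wrist',sys.argv[1]); P=pts(d,c); I=im.astype(int)
x,y,z=P[...,0],P[...,1],P[...,2]
m=(d>0)&(x>.3)&(x<.604)&(y>.12)&(y<.26)&(z>.007)&(z<.018)
v,u=np.nonzero(m);q=np.array([ray(c,a,b,.012)[:2] for a,b in zip(u,v)])*1000
print('plate',len(q),cv2.minAreaRect(q.astype(np.float32)),q.min(0),q.max(0))
m=(d>0)&(x>.3)&(x<.604)&(y>.12)&(y<.26)&(z>.039)&(z<.052)
if m.sum()>20:
    v,u=np.nonzero(m);q=np.array([ray(c,a,b,.045)[:2] for a,b in zip(u,v)])*1000
    print('handle',len(q),np.median(z[m]),cv2.minAreaRect(q.astype(np.float32)))
E
python3 m.py w4; python3 -c "
from h import *
need([.484,.191,.2],90)"
```

```text
plate 11121 ((485.8568420410156, 191.77932739257812), (59.823455810546875, 190.12705993652344), 89.17985534667969) [390.57656437 161.01407415] [581.28965588 222.74565623]
handle 702 0.04538917447473541 ((484.4285888671875, 191.72544860839844), (13.073171615600586, 40.3961067199707), 89.71382904052734)
now [0.4452 0.1912 0.1931] F [-0.1 -0.8 -0.4] gap 0.0855 q6 0.24
shift(tool mm) [ -0.1  -6.5 -38.9] turn deg [ 0.47 -0.14  0.17]
```

View pics/w4.png

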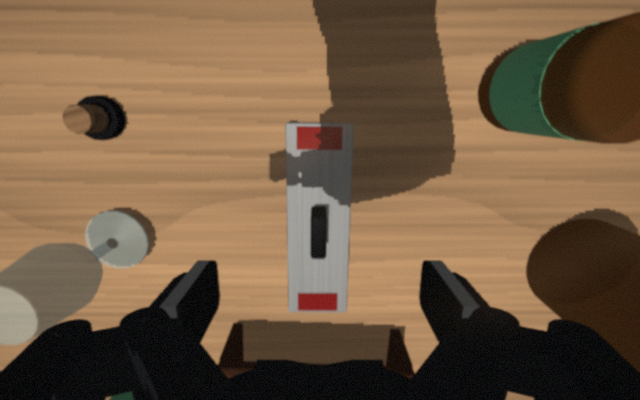

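>>> drive_tool:
  plan: "0 0 40 -20 0.4 0 0.2; 0 0 40 -20 0 0 0; 0 0 35 0 0 0 0; 0 0 0 0 0 0 0"

```text
clock: 12.58
tcp_pos: [0.4822, 0.1904, 0.0711]
orientation: [0.501, -0.5, -0.498, 0.501]
wrist_force: [-1.3, -0.1, -0.3]
finger_gap: 0.0426
```

```bash
python3 -c "
from h import *
need([.485,.1917,.041],89.5)"
```

```text
now [0.4822 0.1904 0.0711] F [-1.3 -0.1 -0.3] gap 0.0426 q6 0.22
shift(tool mm) [ 1.4 30.1 -3. ] turn deg [-0.33  0.37 -0.12]
```

>>> drive_tool:
  plan: "0 1 18 -3 0 0.4 0; 0 0 12 0 0 0 0; 0 0 0 0 0 0 0"

```text
clock: 12.95
tcp_pos: [0.4842, 0.1914, 0.0415]
orientation: [0.503, -0.501, -0.496, 0.5]
wrist_force: [0.2, 0.2, 0.0]
finger_gap: 0.0427
```

```bash
python3 -c "
from h import *
need([.485,.1917,.041],89.5)"
```

```text
now [0.4842 0.1914 0.0415] F [0.2 0.2 0. ] gap 0.0427 q6 0.23
shift(tool mm) [ 0.3  0.5 -0.8] turn deg [-0.37 -0.   -0.13]
```

>>> drive_tool:
  plan: "-1 0 0 0 0 0 0; -1 0 0 0 0 0 0; -1 0 0 0 0 0 0; -1 0 0 0 0 0 0"
  grip_force: 70

```text
clock: 13.45
tcp_pos: [0.4844, 0.1915, 0.0431]
orientation: [0.503, -0.501, -0.496, 0.5]
wrist_force: [-0.9, 0.1, -3.8]
finger_gap: 0.0127
```

>>> drive_tool:
  plan: "-1 0 -10 0 0 0 0; -1 0 -30 0 0 0 0; -1 0 -40 0 0 0 0; -1 0 -40 0 0 0 0; -1 0 0 0 0 0 0"

```text
clock: 14.08
tcp_pos: [0.484, 0.1916, 0.1674]
orientation: [0.503, -0.501, -0.495, 0.5]
wrist_force: [0.1, 0.8, -3.9]
finger_gap: 0.0127
```

```bash
python3 - <<'E'
from h import *
s=monitor.get_state();print(s['tcp_pos'],s['wrist_force'],s['ft_torque'],s['joint_pos'])
R=Rt(s)
for n in ['wrist','scene','side']:
    im,d,c=snap(n,n+'5')
    P=pts(d,c); ok=d>0
    Q=R.inv().apply((P-s['tcp_pos']).reshape(-1,3)).reshape(P.shape)*1000 # tool frame mm
    # plate top should be at tool y ~ +29
    m=ok&(abs(Q[...,1]-29)<4)&(abs(Q[...,0])<40)&(abs(Q[...,2])<110)
    q=Q[m]; print(n,len(q))
    if len(q)>30:
        A=np.c_[q[:,0],q[:,2],np.ones(len(q))]; k=np.linalg.lstsq(A,q[:,1],rcond=None)[0]; print(' plane',k, cv2.minAreaRect(q[:,[2,0]].astype(np.float32)))
E
```

```text
[0.48396974 0.19157252 0.16737519] [ 0.06747446  0.79984948 -3.91221463] [ 0.03562908 -0.04774352 -0.04732927] [ 2.22944679e-01  2.57392177e-01 -2.45265993e-01  1.07595663e+00
 -6.31367084e-04  2.31404174e-01]
wrist 28235
 plane [1.07046940e-03 3.82714328e-03 3.03795852e+01] ((15.624427795410156, 0.49434471130371094), (156.2836456298828, 60.29063415527344), 0.09342408925294876)
scene 248
 plane [-5.42406660e-03  1.06732017e-04  3.17420465e+01] ((-2.8244857788085938, -3.2773475646972656), (59.91778564453125, 188.4630126953125), 89.7188491821289)
side 26
```

View pics/side5.png

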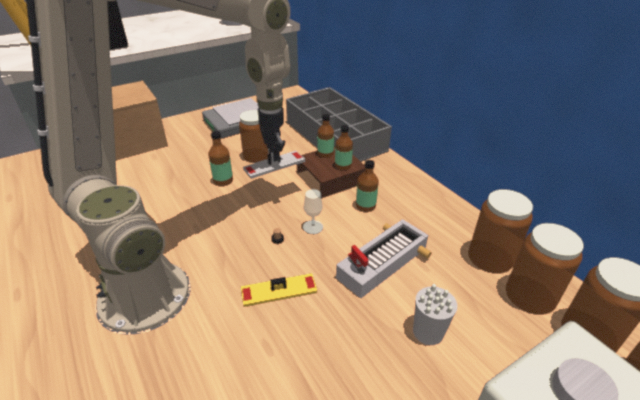

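View pics/wrist5.png

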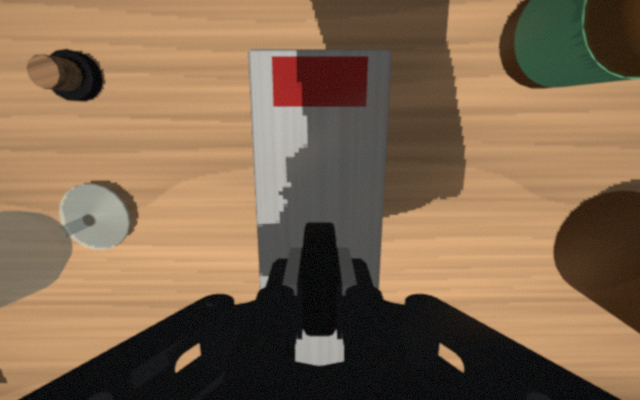

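>>> drive_tool:
  plan: "-1 0 -45 0 0 0 0; -1 0 -45 0 0 0 0; -1 -20 -20 -5 0 0 0; -1 -40 -1 -13 0 0 0; -1 -40 -1 -13 0 0 0; -1 -40 -1 -13 0 0 0; -1 -40 -1 -13 0 0 0; -1 -40 -1 -13 0 0 0"

```text
clock: 15.22
tcp_pos: [0.545, -0.0331, 0.2611]
orientation: [0.511, -0.49, -0.486, 0.513]
wrist_force: [0.7, 1.4, -4.6]
finger_gap: 0.0125
```

>>> drive_tool:
  plan: "-1 -40 -1 -15 0 -5 0; -1 -25 -1 -12 0 -5 0; -1 -15 0 -6 0 0 0; -1 0 0 0 0 0 0"

```text
clock: 15.72
tcp_pos: [0.581, -0.1153, 0.2516]
orientation: [0.472, -0.438, -0.526, 0.555]
wrist_force: [0.1, 0.6, -3.5]
finger_gap: 0.0126
```

```bash
python3 - <<'E'
from h import *
need([.591,-.115,.27],100)
snap('wrist','w6')
E
```

```text
now [ 0.581  -0.1153  0.2516] F [ 0.1  0.6 -3.5] gap 0.0126 q6 -0.49
shift(tool mm) [ -1.2 -19.   -8.7] turn deg [-3.58 -0.18  0.58]
```

View pics/w6.png

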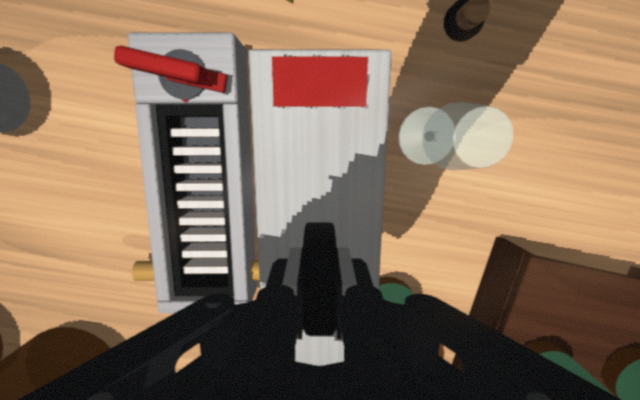

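```bash
cat > box.py <<'E'
from h import *
import sys
im,d,c=load(sys.argv[1]); P=pts(d,c); I=im.astype(int)
x,y,z=P[...,0],P[...,1],P[...,2]
roi=(d>0)&(x>.4)&(x<.78)&(y>-.35)&(y<-.12)
def R(m,h,nm):
    v,u=np.nonzero(m); q=np.array([ray(c,a,b,h)[:2] for a,b in zip(u,v)])*1000
    r=cv2.minAreaRect(q.astype(np.float32)); print(nm,len(q),np.round(r[0],1),np.round(r[1],1),round(r[2],2)); return q
b=R(roi&(abs(z-.055)<.0035)&(I.max(-1)-I.min(-1)<40),.055,'top')
a=np.radians(float(sys.argv[2])); ex=np.array([np.cos(a),np.sin(a)]);ey=np.array([-ex[1],ex[0]])
X=b@ex;Y=b@ey
print('x ext',np.percentile(X,[0.2,99.8]),'y ext',np.percentile(Y,[.2,99.8]))
# edges: outer and inner sides by sweeping along x
for k in (-40,0,40,80):
    x0=(X.min()+135)+k; s=np.sort(Y[abs(X-x0)<3])
    if len(s)>5:
        g=np.argmax(np.diff(s)); print(k,'y',s[0].round(1),s[g].round(1),s[g+1].round(1),s[-1].round(1))
R(roi&(abs(z-.109)<.005)&(I[...,0]>1.8*I[...,1]),.109,'tbar')
print('ex',ex,'ey',ey)
E
python3 box.py w6 10
```

```text
top 10866 [ 588.7 -234. ] [268.3  94.4] 9.84
x ext [405.07709421 670.92982961] y ext [-379.63137881 -285.56877768]
-40 y -379.4 -364.6 -300.0 -285.7
0 y -379.6 -364.6 -299.6 -285.9
40 y -379.5 -365.3 -300.1 -286.1
80 y -379.9 -364.8 -300.3 -286.1
tbar 1665 [ 491.5 -250.1] [63.9 13.9] 87.26
ex [0.98480775 0.17364818] ey [-0.17364818  0.98480775]
```

```bash
python3 -c "
from h import *
need([.6106,-.2306,.20],99.85)"
```

```text
now [ 0.5806 -0.1146  0.2516] F [-1.3 -0.2 -5.9] gap 0.0128 q6 -0.49
shift(tool mm) [-120.    49.7  -12.8] turn deg [-3.61  0.03  0.6 ]
```

>>> drive_tool:
  plan: "-1 -30 0 -4 -2 0 0.3; -1 -40 0 -5 -1.6 0 0.3; -1 -35 0 -4 0 0 0; -1 -14 5 0 0 0 0; -1 0 0 0 0 0 0"

```text
clock: 16.4
tcp_pos: [0.6125, -0.2235, 0.2438]
orientation: [-0.456, 0.451, 0.543, -0.542]
wrist_force: [0.1, 0.6, -4.9]
finger_gap: 0.0122
```

```bash
python3 -c "
from h import *
need([.6106,-.2306,.13],99.85)"
```

```text
now [ 0.6125 -0.2235  0.2438] F [ 0.1  0.6 -4.9] gap 0.0122 q6 -0.65
shift(tool mm) [ -7.3 113.7   2.8] turn deg [-0.17  0.33  0.34]
```

>>> drive_tool:
  plan: "-1 -6 20 2 0 0.3 0.3; -1 -1 40 0 0 0 0; -1 0 35 0 0 0 0; -1 0 15 0 0 0 0; -1 0 0 0 0 0 0"

```text
clock: 17.02
tcp_pos: [0.6106, -0.2217, 0.1331]
orientation: [-0.455, 0.452, 0.543, -0.543]
wrist_force: [0.1, 0.4, -3.9]
finger_gap: 0.0125
```

```bash
python3 -c "
from h import *
need([.6106,-.2306,.13],99.85); snap('wrist','w7');snap('scene','c7')"; python3 box.py w7 9.85
```

```text
now [ 0.6106 -0.2217  0.1331] F [ 0.1  0.4 -3.9] gap 0.0125 q6 -0.65
shift(tool mm) [-8.7  3.1  1.6] turn deg [-0.15  0.41  0.21]
top 10360 [ 577.8 -236.9] [180.1  93.1] 9.85
x ext [439.21333221 616.51844299] y ext [-378.73600976 -286.04622117]
-40 y -378.8 -365.0 -364.6 -364.4
0 y -378.6 -365.1 -364.7 -364.5
40 y -378.4 -365.0 -364.5 -364.4
tbar 249 [ 547.6 -232.5] [91.6 37.7] 9.86
ex [0.98525899 0.17106936] ey [-0.17106936  0.98525899]
```

View pics/w7.png

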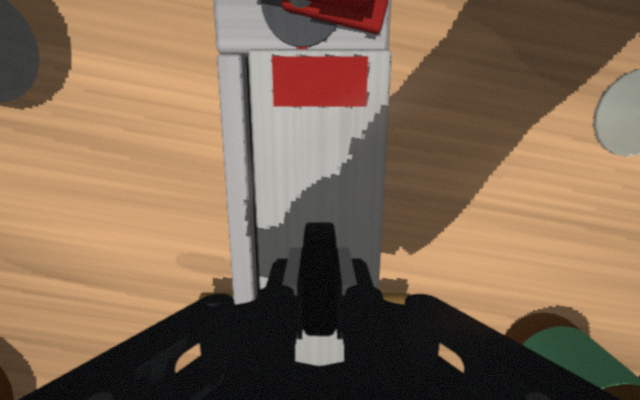

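View pics/c7.png

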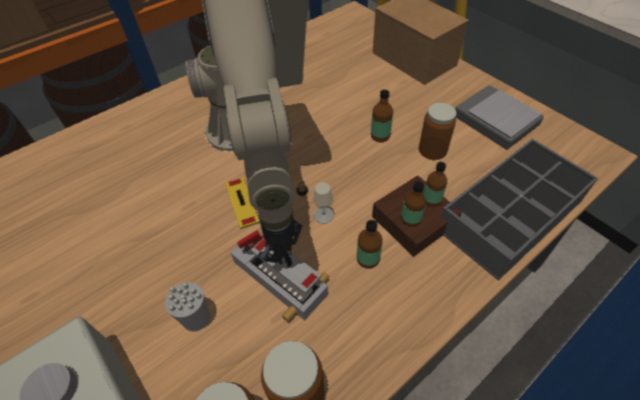

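>>> drive_tool:
  plan: "-1 -8.5 3 1.5 0 0.4 0.2; -1 0 0 0 0 0 0; -1 0 0 0 0 0 0"

```text
clock: 17.5
tcp_pos: [0.6138, -0.2332, 0.1355]
orientation: [0.453, -0.458, -0.541, 0.541]
wrist_force: [-0.2, -0.4, -3.9]
finger_gap: 0.0126
```

```bash
python3 -c "
from h import *
need([.6106,-.2307,.10],99.85); snap('wrist','w8')"; python3 box.py w8 9.85
```

```text
now [ 0.6138 -0.2332  0.1355] F [-0.2 -0.4 -3.9] gap 0.0126 q6 -0.66
shift(tool mm) [ 3.2 35.5  2.9] turn deg [ 0.29 -0.06 -0.35]
top 10463 [ 579.  -236.6] [179.5  93.4] 9.85
x ext [440.22077405 617.44994502] y ext [-378.79958451 -285.54402482]
-40 y -378.7 -374.2 -295.2 -285.5
0 y -378.6 -374.5 -295.1 -285.5
40 y -378.8 -375.9 -293.8 -285.5
tbar 3825 [ 560.6 -242. ] [71.8 38.7] 9.71
ex [0.98525899 0.17106936] ey [-0.17106936  0.98525899]
```

View pics/w8.png

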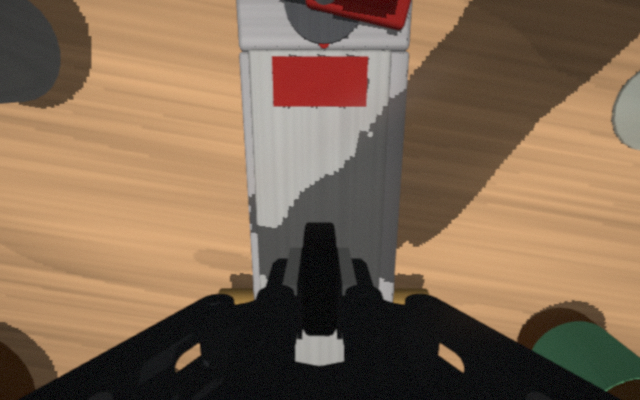

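```bash
python3 - <<'E'
from h import *
a=np.radians(9.85);ex=np.array([np.cos(a),np.sin(a)]);ey=np.array([-ex[1],ex[0]])
for n in ['w6','scene0','side0','c2','s2']:
    im,d,c=load(n);P=pts(d,c)
    m=(d>0)&(abs(P[...,2]-.055)<.004)&(P[...,0]>.4)&(P[...,0]<.78)&(P[...,1]>-.35)&(P[...,1]<-.12)
    v,u=np.nonzero(m);q=np.array([ray(c,i,j,.055)[:2] for i,j in zip(u,v)])*1000
    X=q@ex;Y=q@ey; yc=(np.percentile(Y,.5)+np.percentile(Y,99.5))/2
    for o in (-22,-10,0,10,22):
        s=np.sort(X[abs(Y-yc-o)<3]); g=np.argmax(np.diff(s)); print(n,o,s[0].round(1),s[g].round(1),s[g+1].round(1),s[-1].round(1),end=' | ')
    print('yc',yc)
print(np.array([611.5,-230.1])@ex)
E
```

```text
w6 -22 406.0 464.6 658.4 669.7 | w6 -10 406.0 464.6 659.6 662.9 | w6 0 406.0 425.5 449.1 464.6 | w6 10 406.0 429.7 451.6 464.6 | w6 22 405.9 436.4 453.4 464.6 | yc -331.28715292899005
scene0 -22 407.2 464.6 663.1 674.3 | scene0 -10 424.4 464.0 661.7 674.7 | scene0 0 443.7 465.7 661.9 675.2 | scene0 10 445.3 465.1 662.3 675.6 | scene0 22 447.0 466.9 662.7 675.9 | yc -334.04009116909964
side0 -22 402.9 461.7 659.5 670.4 | side0 -10 403.9 459.2 655.7 670.8 | side0 0 403.0 449.6 658.2 671.3 | side0 10 402.6 438.7 656.5 669.6 | side0 22 404.1 442.5 656.9 670.1 | yc -336.68417192164384
c2 -22 407.2 466.6 663.1 676.1 | c2 -10 424.4 463.8 661.7 674.7 | c2 0 445.8 465.7 661.9 675.2 | c2 10 445.3 465.1 662.3 675.6 | c2 22 449.1 466.7 662.7 674.1 | yc -334.04513904775513
s2 -22 402.4 461.7 657.4 670.4 | s2 -10 403.9 459.2 655.7 670.8 | s2 0 401.1 447.7 658.2 671.3 | s2 10 402.6 438.7 656.5 671.8 | s2 22 401.7 440.5 656.9 670.1 | yc -336.415981603506
563.1228099882093
```

>>> drive_tool:
  plan: "-1 2.5 10 2.5 0.3 0 -0.3; -1 0 10 0 0 0 0; -1 0 5 0 0 0 0; -1 0 0 0 0 0 0"

```text
clock: 18.05
tcp_pos: [0.6101, -0.2308, 0.1078]
orientation: [0.456, -0.455, -0.54, 0.541]
wrist_force: [0.4, 0.4, -4.3]
finger_gap: 0.0128
```

```bash
python3 -c "
from h import *
need([.6106,-.231,.10],99.85)"
```

```text
now [ 0.6101 -0.2308  0.1078] F [ 0.4  0.4 -4.3] gap 0.0128 q6 -0.66
shift(tool mm) [-0.3  7.8 -0.4] turn deg [-0.11 -0.06  0.03]
```

>>> drive_tool:
  plan: "-1 0 5 0 0 0 0; -1 0 4 0 0 0 0; -1 0 3 0 0 0 0; -1 0 0 0 0 0 0"

```text
clock: 18.55
tcp_pos: [0.6104, -0.2308, 0.0952]
orientation: [0.456, -0.455, -0.54, 0.541]
wrist_force: [-0.1, 0.4, -4.2]
finger_gap: 0.0125
```

```bash
python3 -c "
from h import *
need([.6106,-.231,.086],99.85); snap('wrist','w9')"
```

```text
now [ 0.6104 -0.2308  0.0952] F [-0.1  0.4 -4.2] gap 0.0125 q6 -0.66
shift(tool mm) [-0.2  9.2 -0.2] turn deg [-0.09 -0.06  0.01]
```

View pics/w9.png

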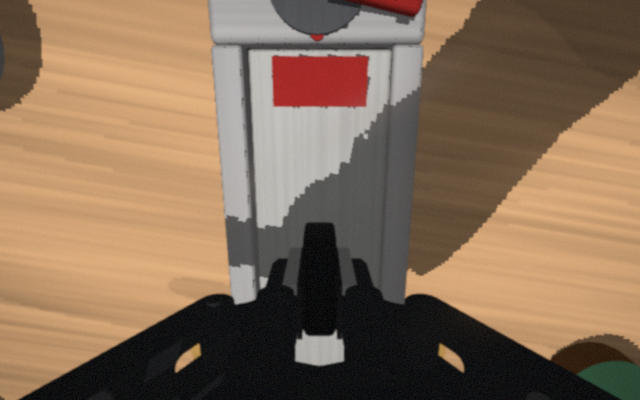

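>>> drive_tool:
  plan: "-1 0 3 0 0 0 0; -1 0 3 0 0 0 0; -1 0 2 0 0 0 0; -1 0 0 0 0 0 0"

```text
clock: 19.1
tcp_pos: [0.6107, -0.231, 0.0872]
orientation: [0.456, -0.455, -0.541, 0.541]
wrist_force: [-0.3, -0.6, -3.6]
finger_gap: 0.0125
```

>>> drive_tool:
  plan: "-1 0 1 0 0 0 0; -1 0 1 0 0 0 0; -1 0 0.5 0 0 0 0"

```text
clock: 19.48
tcp_pos: [0.6109, -0.2311, 0.0861]
orientation: [0.455, -0.456, -0.541, 0.541]
wrist_force: [-0.9, 1.6, -0.9]
finger_gap: 0.0123
```

>>> drive_tool:
  plan: "-1 0 0.7 0 0 0 0; -0.6 0 0 0 0 0 0; 0 0 0 0 0 0 0; 0 0 0 0 0 0 0; 0 0 -20 0 0 0 0; 0 0 -40 0 0 0 0; 0 0 -50 0 0 0 0; 0 0 0 0 0 0 0"

```text
clock: 20.48
tcp_pos: [0.6121, -0.2317, 0.1989]
orientation: [-0.454, 0.457, 0.541, -0.541]
wrist_force: [0.1, 0.2, 0.3]
finger_gap: 0.0426
```

```bash
python3 - <<'E'
from h import *
need([.4915,-.2505,.2],-2.5)
im,d,c=snap('wrist','w10');P=pts(d,c);I=im.astype(int)
a=np.radians(9.85);ex=np.array([np.cos(a),np.sin(a)]);ey=np.array([-ex[1],ex[0]])
X=P[...,:2]@ex*1000;Y=P[...,:2]@ey*1000;Z=P[...,2]*1000
m=(d>0)&(abs(Z-55)<12)
for nm,(x0,x1,y0,y1) in dict(block=(445,462,-375,-290),left=(500,640,-377,-368),right=(500,640,-296,-288),covstud=(475,490,-355,-310),covmid=(500,535,-355,-310),covfar=(630,650,-355,-310)).items():
    k=m&(X>x0)&(X<x1)&(Y>y0)&(Y<y1); print(nm,k.sum(),np.median(Z[k]) if k.any() else None)
E
```

```text
now [ 0.6121 -0.2317  0.1989] F [0.1 0.2 0.3] gap 0.0426 q6 -0.65
shift(tool mm) [  2.   -1.5 122.1] turn deg [2.8000e-01 1.0229e+02 2.0000e-02]
block 2467 56.26998562989426
left 1686 55.705664403803254
right 1443 55.71006370550074
covstud 1275 55.999243857798675
covmid 2679 55.654723492480784
covfar 1079 55.999611541814176
```

View pics/w10.png

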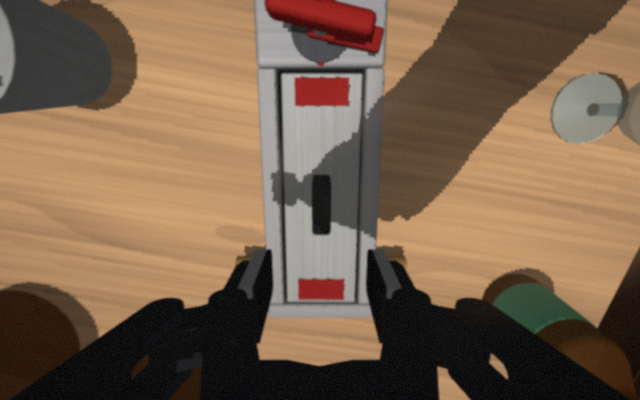

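>>> drive_tool:
  plan: "0 0 -1 40 0 0 0; 0 1 -1 45 0 0 0; 0 0 0 37 0 0 0; 0 0 0 0 0 10.5 0; 0 0 0 0 0 10.5 0; 0 0 0 0 0 10.5 0; 0 0 0 0 0 10.5 0; 0 0 0 0 0 10.5 0"

```text
clock: 21.52
tcp_pos: [0.4812, -0.2478, 0.185]
orientation: [0.656, -0.645, -0.273, 0.281]
wrist_force: [-0.1, -0.1, -0.0]
finger_gap: 0.0427
```

>>> drive_tool:
  plan: "0 0 0 0 0 10.5 0; 0 0 0 0 0 10.5 0; 0 0 0 0 0 10.5 0; 0 0 0 0 0 10 0; 0 0 0 0 0 0 0; 0 0 0 0 0 0 0"

```text
clock: 22.28
tcp_pos: [0.477, -0.245, 0.1757]
orientation: [0.713, -0.7, -0.014, 0.033]
wrist_force: [0.3, -0.3, -0.1]
finger_gap: 0.0426
```

```bash
python3 - <<'E'
from h import *
need([.4914,-.2510,.15],-2.7)
im,d,c=snap('wrist','w11');P=pts(d,c);I=im.astype(int)
x,y,z=P[...,0],P[...,1],P[...,2]
m=(d>0)&(x>.42)&(x<.56)&(y>-.32)&(y<-.18)&(abs(z-.109)<.005)&(I[...,0]>1.8*I[...,1])
v,u=np.nonzero(m);q=np.array([ray(c,i,j,.109)[:2] for i,j in zip(u,v)])*1000
print(len(q),cv2.minAreaRect(q.astype(np.float32)))
E
```

```text
now [ 0.477  -0.245   0.1757] F [ 0.3 -0.3 -0.1] gap 0.0426 q6 0.88
shift(tool mm) [14.6 25.2 -7.5] turn deg [-1.07  6.53 -1.57]
2163 ((490.6478576660156, -250.77197265625), (63.24471664428711, 13.329015731811523), 87.15515899658203)
```

View pics/w11.png

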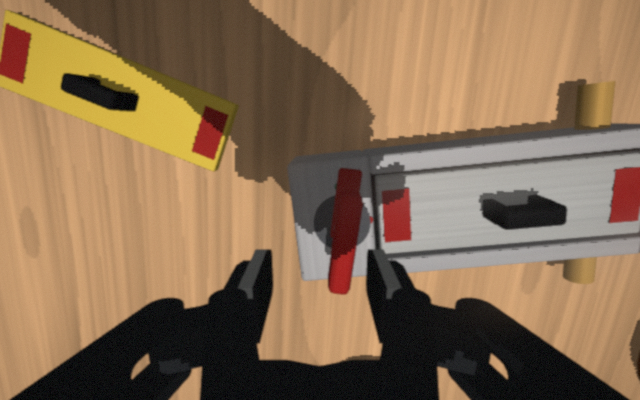

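>>> drive_tool:
  plan: "0 14.5 5 -7.5 -1 6.5 -1.5; 0 0 20 0 0 0 0; 0 0 0 0 0 0 0"

```text
clock: 22.7
tcp_pos: [0.4921, -0.2515, 0.1494]
orientation: [0.707, -0.707, 0.016, -0.016]
wrist_force: [0.3, 0.0, -0.3]
finger_gap: 0.0424
```

```bash
python3 -c "
from h import *
need([.491,-.251,.103],-2.8)"
```

```text
now [ 0.4921 -0.2515  0.1494] F [ 0.3  0.  -0.3] gap 0.0424 q6 1.0
shift(tool mm) [-1.1 46.4  0.4] turn deg [-0.05  0.2  -0.04]
```

>>> drive_tool:
  plan: "0 -1 20 0.5 0 0 0; 0 0 20 0 0 0 0; 0 0 6 0 0 0 0; 0 0 0 0 0 0 0"

```text
clock: 23.2
tcp_pos: [0.4926, -0.252, 0.1055]
orientation: [-0.706, 0.707, -0.014, 0.016]
wrist_force: [-0.5, 0.3, 1.2]
finger_gap: 0.0427
```

```bash
python3 -c "
from h import *
need([.491,-.251,.103],-2.8)"
```

```text
now [ 0.4926 -0.252   0.1055] F [-0.5  0.3  1.2] gap 0.0427 q6 0.99
shift(tool mm) [-1.6  2.5  0.9] turn deg [0.07 0.42 0.15]
```

>>> drive_tool:
  plan: "0 -1.5 3 1 0 0.4 0; -1 0 0 0 0 0 0; -1 0 0 0 0 0 0; -1 0 0 0 0 0 0; -1 0 0 0 0 0 0"
  grip_force: 70

```text
clock: 23.82
tcp_pos: [0.4913, -0.2515, 0.1046]
orientation: [-0.706, 0.708, -0.016, 0.019]
wrist_force: [-1.0, -0.6, -1.0]
finger_gap: 0.0128
```

```bash
python3 -c "
from h import *
need([.491,-.251,.0945],-2.8)"
```

```text
now [ 0.4913 -0.2515  0.1046] F [-1.  -0.6 -1. ] gap 0.0128 q6 1.0
shift(tool mm) [-0.4 10.1  0.6] turn deg [0.19 0.   0.23]
```

>>> drive_tool:
  plan: "-1 0 4 0 0 0 0; -1 0 4 0 0 0 0; -1 0 0.5 0 0 0 0"

```text
clock: 24.2
tcp_pos: [0.4913, -0.2516, 0.0973]
orientation: [-0.705, 0.708, -0.016, 0.019]
wrist_force: [-4.3, 1.0, 8.0]
finger_gap: 0.0128
```

>>> drive_tool:
  plan: "-1 0 1.2 0 0 0 0; -1 0 0.3 0 0 10 0; -1 0 0.3 0 0 10 0; -1 0 0.3 0 0 10 0"

```text
clock: 24.7
tcp_pos: [0.4916, -0.2518, 0.0979]
orientation: [-0.675, 0.678, -0.202, 0.208]
wrist_force: [-3.4, 1.3, 7.7]
finger_gap: 0.0129
```

>>> drive_tool:
  plan: "-1 0 1.2 0 0 5 0; -1 0 0.7 0 0 10 0; -1 0 0.5 0 0 10 0; -1 0 0.5 0 0 10 0"

```text
clock: 25.2
tcp_pos: [0.4918, -0.2522, 0.0978]
orientation: [-0.579, 0.581, -0.401, 0.409]
wrist_force: [-3.0, 0.8, 7.6]
finger_gap: 0.0128
```

```bash
python3 -c "
from h import *
s=monitor.get_state(); M=Rt(s).as_matrix(); print(np.degrees(np.arctan2(M[1,0],M[0,0])),s['ft_torque'],s['joint_pos'])
need([.491,-.251,.0965],-80.15)"
```

```text
-69.84130792851751 [2.24267142e-01 8.15548617e-01 5.46155957e-04] [-0.61778632  0.35858356 -0.2877687   0.91351246 -0.00253266  2.17193555]
now [ 0.4918 -0.2522  0.0978] F [-3.   0.8  7.6] gap 0.0128 q6 2.17
shift(tool mm) [-1.4  1.3 -0.3] turn deg [-0.29 10.31  0.58]
```

>>> drive_tool:
  plan: "-1 0 0.8 0 0 7 0; -1 0 0.6 0 0 5.5 0; -1 0 0.3 0 0 0 0"

```text
clock: 25.58
tcp_pos: [0.4917, -0.2523, 0.098]
orientation: [-0.529, 0.531, -0.463, 0.472]
wrist_force: [-3.4, 0.5, 8.3]
finger_gap: 0.013
```

```bash
python3 -c "
from h import *
s=monitor.get_state(); M=Rt(s).as_matrix(); print(np.degrees(np.arctan2(M[1,0],M[0,0])),s['ft_torque'])"
```

```text
-82.84771484184454 [3.36996512e-01 8.36610831e-01 6.59626381e-05]
```

>>> drive_tool:
  plan: "-1 0 -2 0 0 0 0; -1 0 -1 0 0 0 0; -1 0 -1 0 0 0 0; -1 0 0 0 0 0 0"

```text
clock: 26.08
tcp_pos: [0.4917, -0.2523, 0.101]
orientation: [-0.529, 0.531, -0.463, 0.472]
wrist_force: [-1.6, -0.2, 1.8]
finger_gap: 0.0128
```

>>> drive_tool:
  plan: "-0.7 0 0 0 0 0 0; -0.3 0 0 0 0 0 0; 0 0 0 0 0 0 0; 0 0 -15 0 0 0 0; 0 0 -40 0 0 0 0; 0 0 -45 0 0 0 0; 0 0 -20 -40 0 0 0; 0 0 0 0 0 0 0"

```text
clock: 27.08
tcp_pos: [0.4514, -0.2566, 0.2295]
orientation: [-0.53, 0.531, -0.462, 0.474]
wrist_force: [0.2, -0.0, -0.5]
finger_gap: 0.0427
```

```bash
python3 - <<'E'
from h import *
for n in ['wrist','scene','side']:
    im,d,c=snap(n,n+'12');P=pts(d,c);I=im.astype(int)
    x,y,z=P[...,0],P[...,1],P[...,2]
    red=(I[...,0]>1.8*I[...,1])&(d>0)&(x>.42)&(x<.58)&(y>-.32)&(y<-.18)
    m=red&(z>.098)&(z<.113)
    if m.sum()>10: print(n,m.sum(),np.median(z[m]),cv2.minAreaRect((P[m][:,:2]*1000).astype(np.float32)))
    m=red&(z>.06)&(z<.08)
    if m.sum()>10: print(' dog',m.sum(),np.median(z[m]),cv2.minAreaRect((P[m][:,:2]*1000).astype(np.float32)))
    if n!='wrist':
        m=(d>0)&(x>.3)&(x<.45)&(y>.28)&(y<.45)&(z>.186)&(z<.195); print(' bottle_c cap',cv2.minAreaRect((P[m][:,:2]*1000).astype(np.float32)),np.median(z[m]))
E
```

```text
wrist 1571 0.10578201100663685 ((491.6280822753906, -252.24700927734375), (62.10991287231445, 13.560347557067871), 6.766529560089111)
 dog 254 0.06959541257421131 ((525.9519653320312, -247.71206665039062), (12.265850067138672, 15.296313285827637), 7.338367938995361)
scene 109 0.10426229850988315 ((492.6680908203125, -253.18629455566406), (64.20881652832031, 14.485018730163574), 6.772212028503418)
 dog 60 0.06758637556300609 ((511.1744384765625, -252.2921905517578), (45.04386520385742, 15.069785118103027), 13.475081443786621)
 bottle_c cap ((365.2391662597656, 364.5163269042969), (29.495298385620117, 31.579683303833008), 2.19437313079834) 0.18868097724209235
side 107 0.10354135405557406 ((488.6233825683594, -257.0262451171875), (60.35236358642578, 12.466997146606445), 5.473724365234375)
 dog 68 0.06719164372094777 ((505.8114318847656, -255.36851501464844), (49.69306182861328, 14.71825122833252), 4.312909126281738)
 bottle_c cap ((365.4277648925781, 362.51043701171875), (28.6783447265625, 29.12042999267578), 44.24099349975586) 0.18865443073973898
```

View pics/wrist12.png

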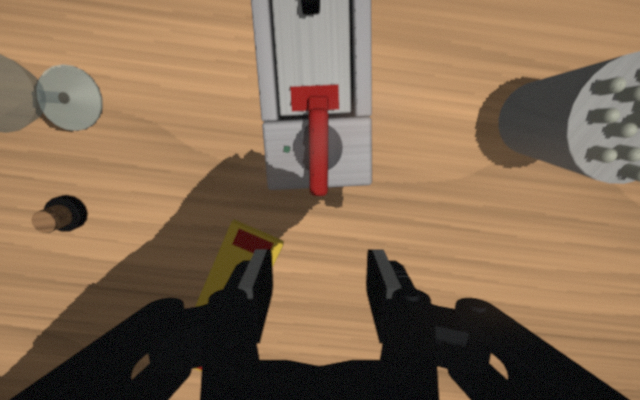

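View pics/scene12.png

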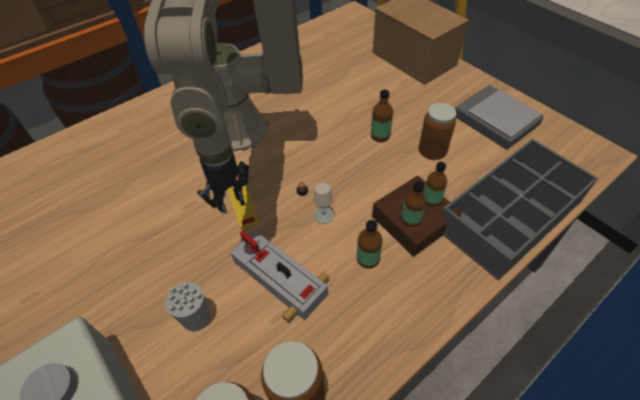

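View pics/side12.png

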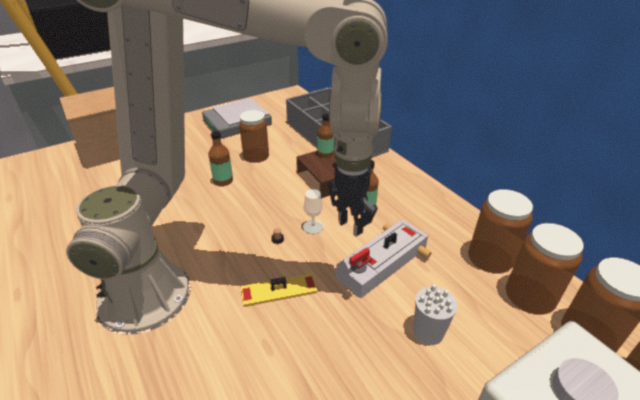

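```bash
python3 -c "
from workcell import job; print(job.hand_in())"
```

```text
the job is handed in; nothing more can be done
None
```

The job is done and handed in at about 27 s of the 70 s allowed. The hand-in gives no verdict.

- **Tall bottle:** I moved it by its cap about 0.19 m to (0.37, 0.36). It stands upright there.
- **Filter cover:** I drew it out until its handle was about 100 mm clear of the shelf's board and let go of it on the bench. I then carried it by its handle and laid it into the box opening.
- **Stud:** I pushed it in about 7 mm, turned it clockwise and let it spring back.

**Last checks:**
- **Cover:** the wrist camera's depth put the cover's top within about 0.5 mm of the box's top, so it lies flush.
- **Stud angle:** the T-bar measured about 93° (1.62 rad), which is past the lock angle, with the dog over the cover's end.
- **Stud depth:** its T-bar sits 3 to 3.5 mm lower than at the start, which matches the locked depth of about 3.5 mm.
- **Other things:** in the last scene and side pictures those in view still stand in place. I did not measure their positions again at the end.

No check failed. The scene and side cameras read 2 to 5 mm differently in y from the wrist camera, so I used the wrist camera, which agreed with the tool position when gripping the cover.

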